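Knock the castings out of the mould block

TASK

Slide the blue catch tray fully in under the mould block, swing the orange dust cover right aside on its pin, then with the knock-out rod from the holder push every stuck casting down through its access hole into the tray. Afterwards stand the rod back in its holder, swing the cover fully shut again, and slide the tray with all the castings in it out until it is completely clear of the block, leaving the paint jars and the sanding block where they are.

Things in the scene. Friction and masses are not known exactly. Their poses are not given: they have to be found in the camera images.
- block: Fixed grey-topped mould block, 136 (x) x 120 (y) x 78 mm tall; origin: footprint centre on the table, z up. Below it a tunnel 116 mm wide (x), 44 mm high, open at the -y end, shut by a back wall with inner face at y = +52 mm. Four 30 mm square pockets, open below, at x, y = +-20 mm, 44 to 66 mm up; over each a 20 mm square access hole through the 12 mm top. Some pockets may be empty.
- port0 (a point): Mouth centre of access hole 0 in the block's top face (block x -20, y -20 mm, 78 mm above the table).
- port1 (a point): Mouth centre of access hole 1 in the block's top face (block x -20, y +20 mm, 78 mm above the table).
- port2 (a point): Mouth centre of access hole 2 in the block's top face (block x +20, y -20 mm, 78 mm above the table).
- port3 (a point): Mouth centre of access hole 3 in the block's top face (block x +20, y +20 mm, 78 mm above the table).
- cover (a joint): Orange dust cover, a 96 x 92 x 5 mm plate lying just over the block's top (its upper face 84 mm above the table), turning flat on one vertical pin. 0 = shut over all four holes; it grows as the cover turns clockwise seen from above, out past the block's +y end; from 1.5 rad all four holes are free; stop at 2.0 rad. It needs about 1 N at the knob and stays where it is left.
- cover_knob (a point): Middle of the black upright round knob on the dust cover, 16 mm across, 30 mm tall (from 84 to 114 mm above the table), 88 mm from the pin.
- cover_pin (a point): The cover's pivot pin (vertical axis), near the block's +x +y corner, at the height of the block's top.
- cast0_center (a point): Centre of the green casting: base 28 x 28 x 12 mm with a 20 x 20 x 6 mm raised middle on top, 20 g. May be absent. Stuck in a pocket (centre 55 mm above the table, top 14 mm below the top face) on two stiff flaps: it yields downward at 7 to 12 N and drops free once its top is pushed down to 40 mm above the table or lower (push on to 32 mm).
- cast1_center (a point): Centre of the yellow casting: base 28 x 28 x 12 mm with a 20 x 20 x 6 mm raised middle on top, 20 g. May be absent. Stuck in a pocket (centre 55 mm above the table, top 14 mm below the top face) on two stiff flaps: it yields downward at 7 to 12 N and drops free once its top is pushed down to 40 mm above the table or lower (push on to 32 mm).
- cast2_center (a point): Centre of the red casting: base 28 x 28 x 12 mm with a 20 x 20 x 6 mm raised middle on top, 20 g. May be absent. Stuck in a pocket (centre 55 mm above the table, top 14 mm below the top face) on two stiff flaps: it yields downward at 7 to 12 N and drops free once its top is pushed down to 40 mm above the table or lower (push on to 32 mm).
- cast3_center (a point): Centre of the blue casting: base 28 x 28 x 12 mm with a 20 x 20 x 6 mm raised middle on top, 20 g. May be absent. Stuck in a pocket (centre 55 mm above the table, top 14 mm below the top face) on two stiff flaps: it yields downward at 7 to 12 N and drops free once its top is pushed down to 40 mm above the table or lower (push on to 32 mm).
- tray: Loose blue open catch tray, 100 (x) x 120 (y) x 28 mm, walls and floor 4 mm, 0.3 kg. Origin: centre of its underside, z up. Handle at its -y end; the +y end goes first into the tunnel, y axes alike. Fully in, it meets the back wall with its origin at y = -8 mm in the block's frame; at y = -120 mm or beyond it is clear of the block.
- tray_handle (a point): Grip point of the tray's upright black fin, 10 mm thick (tray x), 30 mm long (tray y), top 58 mm above the table; this point lies 85 mm from the tray's origin towards its -y and 40 mm up. A low 20 mm wide, 6 mm high tongue joins it to the tray.
- holder_rim (a point): Centre of the rim of the fixed upright grey rod holder: a tube 32 mm outside, 22 mm inside, 100 mm tall on a round foot of 72 mm. The point is 100 mm above the table.
- rod_grip (a point): Middle of the red handle of the steel knock-out rod, z up along it. Handle 60 mm long, round, 18 mm across below, 24 mm on top; under it a collar 38 mm across, 6 mm thick (underside 36 mm below this point), then a shaft 12 mm across, 90 mm long. 90 g. It hangs upright in the holder by its collar on the rim, this point 136 mm above the table.
- rod_tip (a point): Lower end of the rod, 126 mm below rod_grip along the rod.
- paint_a: Bystander: green paint jar, 34 mm across, 50 mm tall; origin under its centre.
- paint_b: Bystander: amber paint jar, 34 mm across, 50 mm tall; origin under its centre.
- sander: Bystander: cork sanding block 70 x 28 x 20 mm; origin under its centre.
There are look-alikes about, which are no part of the job. There is more than one size of the part that bears rod_grip; the job needs the largest.

How it is judged:
By the outcome, as a careful person would: the job done as asked, in the order asked, and still so for the second after the job is handed in, with the robot touching nothing.
Of cast0, cast1, cast2, cast3 only 2 to 4 are there at a start; the rules pass over those that are not, and their reading is None.
At some moment in a run one of tray may be knocked a few centimetres aside while the robot is not near it.
Once in a run the grip may slacken for a moment while it holds something.
It also fails if it takes over 210 s, if anything falls off the work surface, if the arm or the gripper's body presses on something with over 40 N, if the wrist force passes 120 N, or if a joint passes its speed limit or range.

ROBOT

A 7-joint arm with a two-finger parallel gripper is mounted at the origin on the work surface. World frame = base frame: x ahead of the robot, y to its left, z up, the work surface at z = 0. Lengths are in m, angles in rad, forces in N, time in s.
With the tool pointing down it reaches from about 0.425 to 1.025 m from the base axis. Payload 9.4 kg.
Tool frame: the origin (TCP) lies on the centre line of the jaws, within the pads' length; the fingertips stand 8 mm ahead of it and the grasp point (between the pads) lies 11 mm behind it (ctrl.nose_length is the distance from the TCP to the fingertips, in m); z points along the fingers, y is the line along which they close (so a half turn about z gives the same grasp; the last joint's range is limited). The gripper opens to 85 mm and grips with 20 to 120 N. Pads are 22 mm wide; open, the fingers measure 114 mm over their backs; the gripper's body (76 mm by 85 mm) begins 54 mm behind the grasp point. The pads swing forward as they close: fully open they stand 13 mm farther back than shut.
Start: joints at [-1.402, 0.599, -0.003, 1.599, 0.002, 0.943, -0.08], TCP at [0.176, 0.703, 0.239] pointing down, gripper open.
Joint ranges: [-2.57, 2.57], [-0.35, 1.97], [-1.29, 1.29], [0.11, 2.56], [-1.05, 4.19], [0.11, 1.86], [-2.63, 2.63]. Speed limits (rad/s): [2.22, 2.22, 3.01, 3.01, 3.14, 3.14, 3.14].

INTERFACE

Orientations are given as a unit quaternion [x, y, z, w].
In Python, from cell import monitor, optics, job, ctrl gives the robot as it stands. The module is installed in compiled form; this text tells all that it offers.
- The arm moves only by the tool apply_moves, never from a script. Its argument "moves" is text: rows parted by semicolons, each of 5 numbers parted by spaces: the shift along the tool's x, y, z in mm, then the turn about the tool's z in rad, then the opening, from 0 (shut) to 1 (fully open). A call has 1 to 10 rows; each row shifts and turns the commanded pose from where the row before left it, along the tool's axes as they then stand; what a row does not reach is not made up. A row lasts 1/8 s, in which the tool goes at most 62.5 mm and 10.7 degrees, less where a joint would pass 70% of its speed; a pose out of reach is approached as far as the arm can. A call is refused whole if a number of a shift passes 62.5 or a number of a turn 0.188, either way. A call with a gripper value outside its range is refused whole. The fingers move at their own pace and stop on an object; "grip_force" is the grip in N (left out, the last holds). Time passes only in rows, so rows that do not move let the fingers close. It gives the time, the measured TCP pose, the force, the opening and the grip force at its end, in the units of the state.
- monitor.get_state(): the state, without advancing time (a new reading comes with each control period).
- optics.snapshot(name): name is "side" or "top" or "wrist"; returns a dict with "img" (384x512x3 uint8, red, green, blue), "fx", "fy", "cx", "cy" (pixels), "eye" and "attitude" of the camera in the world. Camera axes: x right, y down, z forward; pixel columns grow to the right and rows downward; lengths in m; the calibration is good to about 2 mm. A picture is of the moment at which its call begins. There is no depth.
- job.job_done(): hands the job in; it is judged then, once.
The state is a dict: "time": time; "q": joint angles; "joint_vel": joint speeds; "effort": joint torques, N m; "tcp_pos": TCP position; "eef_rot": TCP orientation; "force": force on the tool from outside, world axes, zero at the start; "moment": the same for the moment, N m; "finger_gap": finger opening in m; "gripper_force": force on a finger pad.
Only numpy, scipy, OpenCV 4.12 (cv2) and the standard library are available. Lean on these libraries where they do the work, as an engineer would, in place of code of your own. Each camera call takes 0.05 s, during which the arm holds its last target. There are 200 camera calls.

## Working session

There is one attempt and no reset: what is moved stays moved. The work goes in short steps, Python scripts to look and compute and a tool call to move; the robot and the scene stay as the last step left them, time stands still between calls to the robot, and variables do not carry over. Pictures are saved under pics/ and viewed, at most 14 in all, crops included, and the job is handed in when it is done.

Besides the shell and the picture viewer there is one more tool, called as a command line: name --argument value ..., lists and objects as JSON in quotes. apply_moves: Moves the arm, as the interface text tells. Its arguments: {"type":"object","properties":{"moves":{"type":"string"},"grip_force":{"type":"number"}},"required":["moves"]}

```bash
mkdir -p pics
cat > h.py <<'E'
import numpy as np, cv2
from cell import monitor, optics, job, ctrl
from scipy.spatial.transform import Rotation as R
def snap(n,f=None):
    s=optics.snapshot(n)
    if f: cv2.imwrite(f'pics/{f}.png',s['img'][:,:,::-1])
    return s
def att(s):
    a=np.array(s['attitude']); return a if a.shape==(3,3) else R.from_quat(a).as_matrix()
def ray(s,u,v,z):
    d=att(s)@np.array([(u-s['cx'])/s['fx'],(v-s['cy'])/s['fy'],1]); e=np.array(s['eye'])
    return e+d*(z-e[2])/d[2]
def proj(s,p):
    c=att(s).T@(np.array(p)-np.array(s['eye'])); return s['cx']+s['fx']*c[0]/c[2], s['cy']+s['fy']*c[1]/c[2]
def st():
    s=monitor.get_state(); 
    r=R.from_quat(s['eef_rot']).as_matrix()
    print(round(s['time'],2),np.round(s['tcp_pos'],4),'x',np.round(r[:,0],3),'y',np.round(r[:,1],3),'F',np.round(s['force'],1),'gap',round(s['finger_gap'],4)); return s
E
python3 - <<'E'
from h import *
np.set_printoptions(suppress=True,precision=4)
st();print(ctrl.nose_length)
for n in ['side','top','wrist']:
    s=snap(n,n+'0'); print(n,s['fx'],s['cx'],s['cy'],s['eye'],att(s).tolist())
a=[cv2.imread(f'pics/{n}0.png') for n in ['top','side']]
E
```

```text
0.0 [0.1763 0.7028 0.2384] x [-0.97   0.243 -0.   ] y [ 0.243  0.97  -0.002] F [-0.3 -0.6 -0.4] gap 0.0851
0.008
side 346.7259593294873 251.9610433877703 187.3829379878865 [ 0.0712 -0.4478  0.6728] [[0.7236180165511631, -0.46170428132198016, 0.513036180723655], [-0.6900434842234463, -0.46808539282678086, 0.5520290344746054], [-0.014729426442580879, -0.753475428684408, -0.6573110544981885]]
top 414.84736321354353 249.8557030346735 196.10790914224742 [0.307  0.0207 1.3011] [[-0.004166490553422082, -0.9812611448723556, 0.19263749873859537], [-0.9998641623008895, 0.007159916998360521, 0.014845623426366542], [-0.015946701941440405, -0.19254947715423865, -0.9811576843427464]]
wrist 294.431111394395 256.7087981693785 191.57959718020544 [0.1014 0.7218 0.373 ] [[0.2425335182845995, 0.9245427931845974, 0.2939355645016724], [0.9701415322822594, -0.23060138452239806, -0.07515589662417217], [-0.001702894454746695, 0.30338692296599745, -0.9528659271501424]]
```

View pics/top0.png

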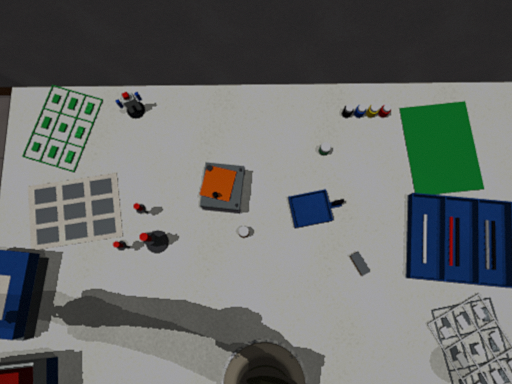

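View pics/side0.png

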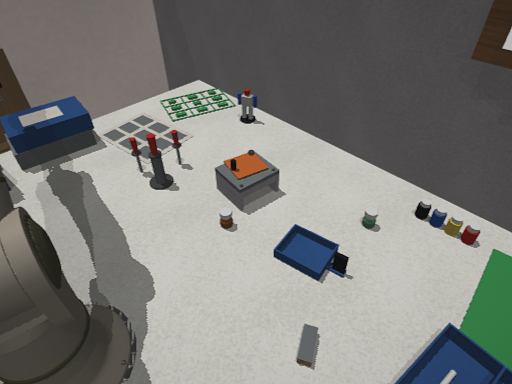

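The top view shows the block at (222,187), with the orange cover on it. The tray is at (312,208) with its handle at (338,203), and the amber jar is at (244,231) and the green jar at (325,150). The sanding block is at (360,263).

Things that could be taken for the rod, by the red tops in the top view: (144,237) big, in a black holder; (139,208) small; (120,245) small. In the side view these are (152,140) big, (175,135) and (134,145). I choose the large one at (144,237) and will check it in a crop.

Run:
```python
from h import *
np.set_printoptions(suppress=True,precision=4)
t=cv2.imread('pics/top0.png');s=cv2.imread('pics/side0.png')
a=cv2.resize(t[145:265,100:260],(800,600),interpolation=cv2.INTER_CUBIC)[:, :]
b=cv2.resize(s[120:240,120:280],(800,600),interpolation=cv2.INTER_CUBIC)
cv2.imwrite('pics/c.png',cv2.resize(np.vstack([a,b]),(400*1,600)))
cv2.imwrite('pics/c.png',np.hstack([cv2.resize(a,(400,300)),cv2.resize(b,(400,300))]))
S=optics.snapshot('top')
hsv=cv2.cvtColor(t,cv2.COLOR_BGR2HSV)
def blob(lo,hi,roi,z,n):
    m=cv2.inRange(hsv,np.array(lo),np.array(hi)); k=np.zeros_like(m);x0,y0,x1,y1=roi;k[y0:y1,x0:x1]=m[y0:y1,x0:x1]
    c=max(cv2.findContours(k,0,2)[0],key=cv2.contourArea); r=cv2.minAreaRect(c)
    pts=[ray(S,*p,z)[:2] for p in cv2.boxPoints(r)]
    print(n,r,'centre',ray(S,*r[0],z)[:2],'corners',np.round(pts,3).tolist())
blob([5,150,100],[20,255,255],(190,150,260,220),.084,'cover')
blob([100,100,30],[130,255,255],(280,180,340,235),.028,'tray')
blob([0,0,0],[180,255,45],(328,195,350,212),.058,'handle')
blob([0,150,80],[8,255,255],(138,228,152,245),.166,'rod')
blob([0,0,30],[180,70,130],(195,155,250,220),.078,'block')
print('knob?',ray(S,209,196,.114),ray(S,239,169,.084),'green',ray(S,325,150,.05),'amber',ray(S,244,231,.05),'sander',ray(S,360,263,.02))
```

```text
cover ((217.67166137695312, 182.77896118164062), (30.110668182373047, 31.129798889160156), 13.392496109008789) centre [0.5876 0.1359] corners [[0.552, 0.19], [0.646, 0.17], [0.623, 0.081], [0.53, 0.102]]
tray ((314.7342224121094, 207.2933807373047), (31.955350875854492, 48.5189208984375), 79.04593658447266) centre [ 0.5201 -0.1612] corners [[0.556, -0.079], [0.584, -0.228], [0.485, -0.243], [0.457, -0.095]]
handle ((336.98077392578125, 202.40383911132812), (4.3145551681518555, 12.74754810333252), 78.69007110595703) centre [ 0.5297 -0.2248] corners [[0.532, -0.205], [0.54, -0.243], [0.527, -0.245], [0.519, -0.207]]
rod ((143.5, 236.5), (7.0, 7.0), 90.0) centre [0.4189 0.3306] corners [[0.429, 0.341], [0.428, 0.321], [0.409, 0.321], [0.409, 0.34]]
block ((225.410888671875, 187.89109802246094), (49.552852630615234, 48.25930404663086), 5.710593223571777) centre [0.573  0.1129] corners [[0.508, 0.194], [0.656, 0.182], [0.64, 0.031], [0.492, 0.046]]
knob? [0.5413 0.158  0.114 ] [0.6299 0.0717 0.084 ] green [ 0.6981 -0.1964  0.05  ] amber [0.4452 0.0578 0.05  ] sander [ 0.349  -0.2937  0.02  ]
```

View pics/c.png

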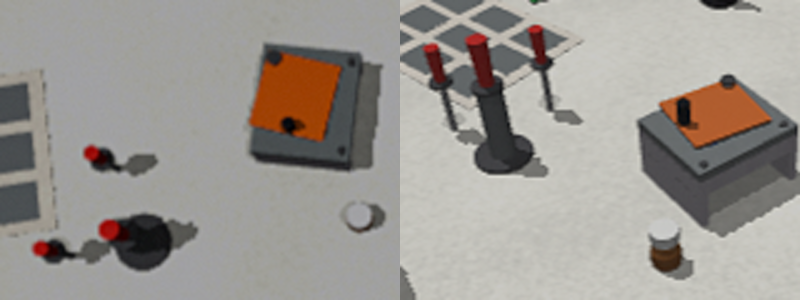

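The crop confirms the choice. The largest rod stands in the thick tube, at crop (110,230) on the left and (482,60) on the right. The two look-alikes are thin and small. The cover pin is at crop (274,57) and the knob at (288,125). Next I go above the block and tray for a closer look.

apply_moves --moves "-38 -42 -8 0 1;-38 -42 -8 0 1;-38 -42 -8 0 1;-38 -42 -8 0 1;-38 -42 -8 0 1;-38 -42 -8 0 1;-38 -42 -8 0 1;-38 -42 -8 0 1;-38 -42 -8 0 1;-38 -42 -8 0 1"

```text
time: 1.45
tcp_pos: [0.4434, 0.2016, 0.3197]
eef_rot: [0.123, 0.992, 0.0, 0.0]
force: [0.5, -0.3, -0.0]
finger_gap: 0.0857
gripper_force: 0.0
```

apply_moves --moves "-38 -42 -8 0 1;-38 -42 -8 0 1;-38 -42 -8 0 1;-38 -42 -8 0 1;0 0 0 0 1;0 0 0 0 1"

```text
time: 2.2
tcp_pos: [0.549, 0.0037, 0.351]
eef_rot: [0.123, 0.992, 0.0, -0.0]
force: [-0.0, 0.8, -0.7]
finger_gap: 0.0854
gripper_force: 0.0
```

Run:
```python
from h import *
s=st();print(np.round(s['q'],2)); S=snap('wrist','w1')
print(S['eye'],att(S).tolist())
```

```text
2.2 [0.549  0.0037 0.351 ] x [-0.97   0.244  0.001] y [0.244 0.97  0.   ] F [-0.   0.8 -0.7] gap 0.0854
[-0.28  0.27  0.22  1.88 -0.07  1.    1.3 ]
[0.47409659 0.02250516 0.48558857] [[0.2428749647527525, 0.9246123297569655, 0.2934344750668294], [0.9700575908360396, -0.2314505450202744, -0.0736132846108429], [-0.00014818140313827, 0.30252716385675926, -0.9531407520251441]]
```

View pics/w1.png

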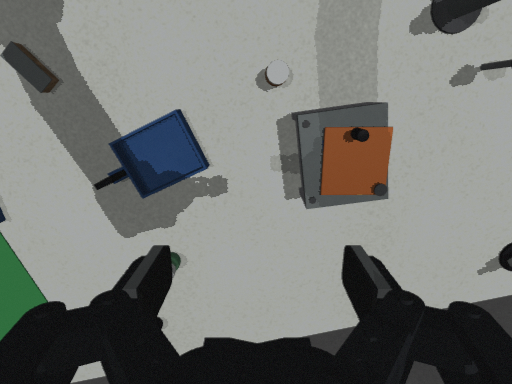

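The wrist view shows the tray at (160,155) with its handle near (110,180), and the block's top face from about (298,112) to (388,200). The cover is at (357,160), the knob at (359,134) and the pin at (380,188). The corner screws are at (306,125) and (312,200).

```bash
cat >> h.py <<'E'
def rect(S,lo,hi,roi,z,n,p=True):
    hsv=cv2.cvtColor(S['img'],cv2.COLOR_RGB2HSV); m=cv2.inRange(hsv,np.array(lo),np.array(hi)); k=np.zeros_like(m);x0,y0,x1,y1=roi;k[y0:y1,x0:x1]=m[y0:y1,x0:x1]
    c=max(cv2.findContours(k,0,2)[0],key=cv2.contourArea); w=np.array([ray(S,*q[0],z)[:2]*1000 for q in c],np.float32)
    r=cv2.minAreaRect(w)
    if p: print(n,'px',np.round(cv2.minAreaRect(c)[0],1),'c',np.round(r[0],1),'size',np.round(r[1],1),'ang',round(r[2],1))
    return r,c
E
python3 - <<'E'
from h import *
np.set_printoptions(suppress=True,precision=4)
S=snap('wrist')
rect(S,[5,150,80],[20,255,255],(280,90,410,220),.084,'cover')
rect(S,[100,100,20],[130,255,255],(100,100,215,205),.028,'tray')
rect(S,[0,0,0],[180,255,40],(90,165,128,195),.058,'handle')
r,c=rect(S,[0,0,20],[180,60,125],(285,95,400,215),.078,'block')
print(cv2.approxPolyDP(c,4,True)[:,0].tolist())
for n,p,z in [('scr-x-y',(306,125),.080),('scr+x-y',(312,200),.080),('pin',(380,188),.09),('knobtop',(364,135),.114),('knobbase',(354,134),.084),('b1',(297,113),.078),('b2',(387,103),.078),('b3',(389,199),.078),('b4',(305,208),.078)]:
    print(n,np.round(ray(S,*p,z)*1000,1))
E
```

```text
cover px [355.5 161. ] c [588.8 134.5] size [91.  93.2] ang 76.2
tray px [152.4 157.7] c [ 522.  -159.3] size [ 99.1 153. ] ang 10.8
handle px [109.9 179.3] c [ 533.5 -219.3] size [ 9.8 54.3] ang 11.6
block px [336. 155.] c [578.  108.5] size [148.  141.2] ang 83.6
[[387, 104], [363, 102], [287, 114], [285, 199], [300, 197], [306, 208], [386, 199], [387, 170], [386, 184], [375, 186], [375, 194], [321, 196], [323, 128], [387, 126]]
scr-x-y [523.4  79.2  80. ]
scr+x-y [630.7  67.1  80. ]
pin [632.4 162.   90. ]
knobtop [548.8 142.4 114. ]
knobbase [550.2 139.2  84. ]
b1 [505.3  70.8  78. ]
b2 [521.5 189.2  78. ]
b3 [657.2 177.   78. ]
b4 [641.3  55.   78. ]
```

apply_moves --moves "0 0 20 0.162 1;0 0 20 0.162 1;0 0 20 0.162 1;0 0 20 0.162 1;0 0 20 0.162 1;0 0 20 0.162 1;0 0 20 0.164 1;0 0 0 0 1"

```text
time: 3.3
tcp_pos: [0.5483, 0.005, 0.2101]
eef_rot: [0.636, 0.772, -0.001, -0.001]
force: [0.1, -0.2, 0.1]
finger_gap: 0.0853
gripper_force: 0.0
```

apply_moves --moves "-45 -11 12 0 1;-45 -11 12 0 1;-45 -11 12 0 1;-45 -12 12 0 1;-43 -12 12 0 1;0 0 0 0 1;0 0 0 0 1"

```text
time: 4.18
tcp_pos: [0.5357, -0.2255, 0.1519]
eef_rot: [0.636, 0.772, 0.001, 0.0]
force: [1.0, 0.2, 0.1]
finger_gap: 0.0856
gripper_force: 0.0
```

Run:
```python
from h import *
s=st();print(np.round(s['q'],2)); S=snap('wrist','w2')
print(proj(S,[.5348,-.2266,.058]),proj(S,[.5189,-.1431,.004]))
```

```text
4.17 [ 0.5357 -0.2255  0.1519] x [-0.191  0.982  0.001] y [0.982 0.191 0.001] F [1.  0.2 0.1] gap 0.0856
[ 0.06  0.57  0.36  2.03 -0.34  0.6   0.84]
(np.float64(254.9405726639402), np.float64(198.08626003215525)) (np.float64(255.44905698844963), np.float64(90.18394186250104))
```

View pics/w2.png

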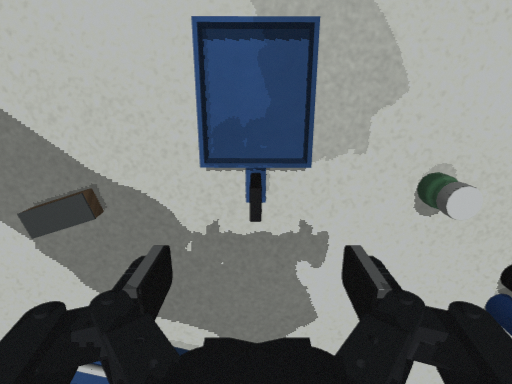

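The handle's fin is centred at (256,198), as predicted, with the tray straight behind it. I descend and grip.

apply_moves --moves "0 0 40 0 1;0 0 40 0 1;0 0 30 0 1;0 0 11 0 1;0 0 0 0 0;0 0 0 0 0;0 0 0 0 0;0 0 0 0 0" --grip_force 60

```text
time: 5.22
tcp_pos: [0.5357, -0.2264, 0.031]
eef_rot: [0.637, 0.771, 0.0, 0.001]
force: [0.1, -0.2, -0.0]
finger_gap: 0.0122
gripper_force: 0.0
```

apply_moves --moves "0 0 0 0 0;0 0 0 0 0;0 0 0 0.076 0;0 0 0 0.076 0;0 0 0 0.076 0;0 0 0 0.076 0;30 1 0 0 0;30 1 0 0 0;30 1 0 0 0;29 2 0 0 0"

```text
time: 6.48
tcp_pos: [0.5544, -0.1096, 0.0311]
eef_rot: [0.747, 0.665, 0.0, 0.001]
force: [-0.4, -5.3, 5.6]
finger_gap: 0.0092
gripper_force: 59.1
```

Run:
```python
from h import *
s=st(); S=snap('wrist','w3')
print('far ctr',proj(S,[.5813-.115*.088,.123-.993*.088,.028]))
print('tunnel mouth edges',[np.round(proj(S,[.5813-.115*.06+a*.993,.123-.993*.06-a*.115,z]),1) for a in(-.058,.058) for z in (0,.044)])
```

```text
6.47 [ 0.5544 -0.1096  0.0311] x [ 0.116  0.993 -0.002] y [ 0.993 -0.116  0.002] F [-0.4 -5.3  5.6] gap 0.0092
far ctr (np.float64(255.73760298313078), np.float64(-95.12099343778107))
tunnel mouth edges [array([ 122.4, -135.5]), array([  57.4, -248.8]), array([ 388.7, -135.2]), array([ 453., -248.])]
```

View pics/w3.png

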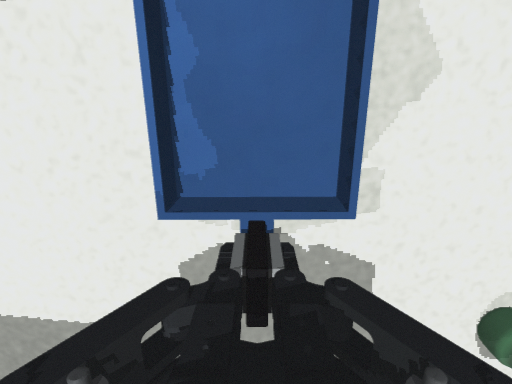

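The tray is held square, with its rim's lower edge at (158–356,217). I slide it in.

apply_moves --moves "25 0 0 0 0;25 0 0 0 0;25 0 0 0 0;20 0 0 0 0;15 0 0 0 0;10 0 0 0 0;0 0 0 0 0"

```text
time: 7.4
tcp_pos: [0.5684, 0.0107, 0.0311]
eef_rot: [0.746, 0.665, 0.001, 0.001]
force: [0.3, 0.4, 6.4]
finger_gap: 0.0091
gripper_force: 59.5
```

Run:
```python
from h import *
s=st(); S=snap('side'); i=S['img']
import cv2
x,y=proj(S,[.565,.03,.05]); x=int(x);y=int(y)
cv2.imwrite('pics/s1.png',cv2.resize(i[max(0,y-75):y+75,max(0,x-100):x+100,::-1],(600,450),interpolation=2))
```

```text
7.4 [0.5684 0.0107 0.0311] x [0.114 0.993 0.   ] y [ 0.993 -0.114  0.002] F [0.3 0.4 6.4] gap 0.0091
```

View pics/s1.png

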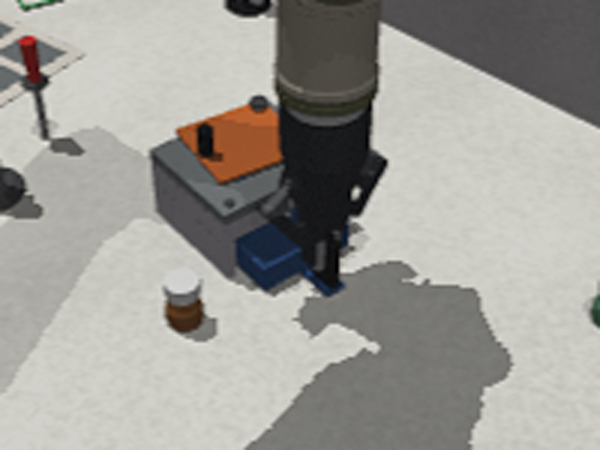

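The tray is entering the tunnel cleanly, with its blue end at (270,255). I push on to the stop.

apply_moves --moves "8 0 0 0 0;6 0 0 0 0;3 0 0 0 0;2 0 0 0 0;0 0 0 0 0"

```text
time: 8.07
tcp_pos: [0.5704, 0.0278, 0.0311]
eef_rot: [0.747, 0.665, 0.0, 0.001]
force: [-1.0, -6.4, 7.3]
finger_gap: 0.0093
gripper_force: 59.7
```

apply_moves --moves "2 0 0 0 0;0 0 0 0 0"

```text
time: 8.32
tcp_pos: [0.5706, 0.0297, 0.0311]
eef_rot: [0.747, 0.665, 0.0, 0.001]
force: [-2.1, -5.3, 7.2]
finger_gap: 0.0093
gripper_force: 59.7
```

apply_moves --moves "1.5 0 0 0 0;0 0 0 0 0;1.5 0 0 0 0;0 0 0 0 0"

```text
time: 8.82
tcp_pos: [0.5709, 0.0325, 0.0311]
eef_rot: [0.747, 0.665, 0.0, 0.001]
force: [-1.0, -6.4, 7.4]
finger_gap: 0.0094
gripper_force: 59.7
```

apply_moves --moves "1.5 0 0 0 0;0 0 0 0 0"

```text
time: 9.07
tcp_pos: [0.5711, 0.0341, 0.0311]
eef_rot: [0.747, 0.665, 0.0, 0.001]
force: [-0.7, -6.0, 6.7]
finger_gap: 0.0096
gripper_force: 59.7
```

apply_moves --moves "1.5 0 0 0 0;0 0 0 0 0;1.5 0 0 0 0;0 0 0 0 0"

```text
time: 9.57
tcp_pos: [0.5713, 0.0359, 0.0311]
eef_rot: [0.747, 0.664, -0.0, 0.002]
force: [-0.7, -8.9, 7.5]
finger_gap: 0.009
gripper_force: 59.6
```

apply_moves --moves "1.5 0 0 0 0;0 0 0 0 0"

```text
time: 9.82
tcp_pos: [0.572, 0.0361, 0.0311]
eef_rot: [0.748, 0.664, -0.0, 0.003]
force: [0.7, -14.2, 4.6]
finger_gap: 0.0091
gripper_force: 59.3
```

The tray is hard against the back wall: the force has risen and TCP y has stopped at 0.036. I release, rise and go to the knob.

apply_moves --moves "0 0 0 0 1;0 0 0 0 1;0 0 0 0 1;0 0 -30 0 1;0 0 -50 0 1;0 0 -50 0 1;20 -7 -20 -0.16 1;0 0 0 0 1"

```text
time: 10.82
tcp_pos: [0.5669, 0.063, 0.1817]
eef_rot: [0.69, 0.724, 0.002, 0.0]
force: [0.6, -0.2, -0.5]
finger_gap: 0.0852
gripper_force: 0.0
```

Run:
```python
from h import *
s=st()
r=R.from_quat(s['eef_rot']).as_matrix(); d=np.array([.5495,.141,.17])-s['tcp_pos']; print(r.T@d*1000,np.round(s['q'],2))
```

```text
10.82 [0.5669 0.063  0.1817] x [-0.048  0.999  0.002] y [0.999 0.048 0.003] F [ 0.6 -0.2 -0.5] gap 0.0852
[ 78.69940309 -13.62038719  11.77507675] [-0.59  0.54  0.56  2.04 -0.46  0.68  0.32]
```

apply_moves --moves "40 -7 0 0 1;39 -7 0 0 1;0 0 0 -0.167 1;0 0 0 -0.167 1;0 0 0 -0.167 1;0 0 0 -0.167 1;0 0 0 -0.167 1;0 0 0 -0.167 1;0 0 0 0 1"

```text
time: 11.95
tcp_pos: [0.5486, 0.1386, 0.1792]
eef_rot: [0.261, 0.965, -0.0, -0.001]
force: [0.1, 0.2, 0.3]
finger_gap: 0.0856
gripper_force: 0.0
```

Run:
```python
from h import *
s=st(); S=snap('wrist','w4')
print(proj(S,[.5495,.141,.114]),proj(S,[.6324,.162,.09]))
```

```text
11.95 [0.5486 0.1386 0.1792] x [-0.864  0.504  0.001] y [ 0.504  0.864 -0.001] F [0.1 0.2 0.3] gap 0.0856
(np.float64(260.3156634682965), np.float64(209.17148645152952)) (np.float64(328.8597319163702), np.float64(265.2262675018261))
```

View pics/w4.png

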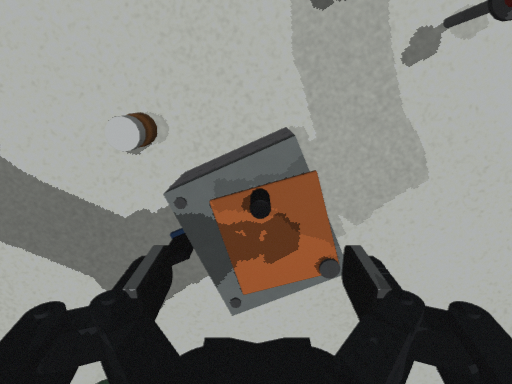

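The knob's top is at about (261,210) and the pin at (328,267), both where predicted. I descend and grip the knob.

apply_moves --moves "0 2 30 0 0.5;0 0 30 0 0.5;0 0 24 0 0.5;0 0 0 0 0;0 0 0 0 0;0 0 0 0 0;0 0 0 0 0" --grip_force 30

```text
time: 12.88
tcp_pos: [0.5496, 0.1408, 0.0963]
eef_rot: [0.259, 0.966, -0.0, -0.0]
force: [0.4, -2.2, -14.9]
finger_gap: 0.0148
gripper_force: 29.5
```

Run:
```python
from h import *
s=st()
# arc plan: rows in tool frame, with turn 1.0 rad CW overall
p=np.array([.6324,.162]); k=np.array(s['tcp_pos'])[:2]; a0=np.arctan2(*(k-p)[::-1]); rad=np.linalg.norm(k-p); print(rad,np.degrees(a0))
yx=np.arctan2(s['eef_rot'] is None or R.from_quat(s['eef_rot']).as_matrix()[1,0],R.from_quat(s['eef_rot']).as_matrix()[0,0])
a0%=2*np.pi; N=20; end=np.radians(97); cur=k; yaw=yx
for i in range(1,N+1):
    a=a0+(end-a0)*i/N; t=p+rad*np.array([np.cos(a),np.sin(a)]); d=t-cur; cur=t
    X=np.array([np.cos(yaw),np.sin(yaw)]); Y=np.array([np.sin(yaw),-np.cos(yaw)])
    if i==1: print('Y',Y)
    print(f"{1000*d@X:.1f} {1000*d@Y:.1f}",end=' | '); yaw-=.05
```

```text
12.88 [0.5496 0.1408 0.0963] x [-0.866  0.501  0.   ] y [ 0.501  0.866 -0.001] F [  0.4  -2.2 -14.9] gap 0.0148
0.08548419798119448 -165.6181302444785
Y [0.50069477 0.86562391]
4.9 5.4 | 4.7 5.6 | 4.5 5.7 | 4.3 5.9 | 4.1 6.0 | 3.8 6.2 | 3.6 6.3 | 3.4 6.4 | 3.2 6.5 | 2.9 6.6 | 2.7 6.7 | 2.5 6.8 | 2.2 6.9 | 2.0 7.0 | 1.7 7.0 | 1.5 7.1 | 1.3 7.2 | 1.0 7.2 | 0.7 7.2 | 0.5 7.2 |
```

apply_moves --moves "5 5.6 0 0.05 0;4.8 5.8 0 0.05 0;4.6 5.9 0 0.05 0;4.4 6 0 0.05 0;4.2 6.2 0 0.05 0;3.9 6.4 0 0.05 0;3.7 6.5 0 0.05 0"

```text
time: 13.75
tcp_pos: [0.5514, 0.1922, 0.0963]
eef_rot: [0.424, 0.905, -0.001, -0.001]
force: [-0.3, -2.4, -12.4]
finger_gap: 0.0146
gripper_force: 29.8
```

apply_moves --moves "3.5 6.6 0 0.05 0;3.3 6.7 0 0.05 0;3 6.8 0 0.05 0;2.8 6.9 0 0.05 0;2.6 7 0 0.05 0;2.3 7.1 0 0.05 0;2 7.2 0 0.05 0"

```text
time: 14.62
tcp_pos: [0.5813, 0.2345, 0.0962]
eef_rot: [0.575, 0.818, -0.001, -0.002]
force: [-2.4, -1.3, -9.0]
finger_gap: 0.0147
gripper_force: 30.2
```

apply_moves --moves "1.8 7.2 0 0.05 0;1.5 7.3 0 0.05 0;1.3 7.4 0 0.05 0;1 7.4 0 0.05 0;0.7 7.4 0 0.05 0;0.5 7.4 0 0.05 0;0 0 0 0 0"

```text
time: 15.5
tcp_pos: [0.6233, 0.2528, 0.0962]
eef_rot: [0.69, 0.724, 0.0, -0.002]
force: [-2.0, 5.3, -8.0]
finger_gap: 0.0149
gripper_force: 30.2
```

Run:
```python
from h import *
s=st(); S=snap('side'); i=S['img']
cv2.imwrite('pics/s2.png',cv2.resize(i[90:240,100:300,::-1],(600,450),interpolation=2))
```

```text
15.5 [0.6233 0.2528 0.0962] x [-0.048  0.999  0.003] y [ 0.999  0.048 -0.002] F [-2.   5.3 -8. ] gap 0.0149
```

View pics/s2.png

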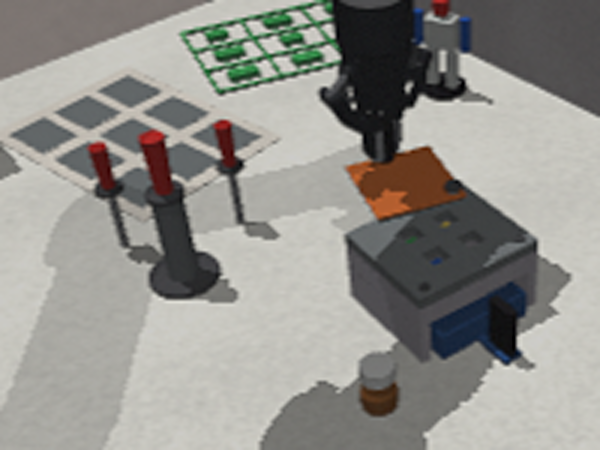

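The cover is fully aside and the holes are open. Green shows at (410,240), yellow at (445,224) and blue at (436,260), and the hole at (470,238) looks empty. I release and go above the rod.

apply_moves --moves "0 0 0 0 1;0 0 0 0 1;0 0 0 0 1;0 0 -50 0 1;0 0 -55 0 1;0 0 -55 0 1;22 -50 0 0 1;22 -50 0 0 1;22 -50 0 0 1;22 -50 0 0 1"

```text
time: 16.8
tcp_pos: [0.419, 0.3289, 0.2566]
eef_rot: [0.69, 0.723, 0.0, -0.0]
force: [0.0, 0.9, 0.2]
finger_gap: 0.0854
gripper_force: 0.0
```

apply_moves --moves "0 0 0 0.15 1;0 0 0 0.15 1;0 0 0 0.15 1;0 0 0 0.15 1;0 0 0 0 1"

```text
time: 17.42
tcp_pos: [0.4204, 0.3286, 0.2564]
eef_rot: [0.873, 0.488, 0.0, 0.0]
force: [0.1, 1.2, -0.2]
finger_gap: 0.0856
gripper_force: 0.0
```

Run:
```python
from h import *
s=st();print(np.round(s['q'],2)); S=snap('wrist','w5')
print(proj(S,[.419,.3306,.166]),proj(S,[.419,.3306,.1]))
rect(S,[0,150,60],[8,255,255],(150,100,370,330),.166,'rod')
T=snap('top'); rect(T,[0,150,60],[8,255,255],(130,220,155,250),.166,'rodtop')
```

```text
17.43 [0.4204 0.3286 0.2564] x [ 0.525  0.851 -0.   ] y [ 0.851 -0.525  0.001] F [ 0.1  1.2 -0.2] gap 0.0856
[-1.41  0.49  0.93  2.05 -0.52  0.85 -0.72]
(np.float64(253.3482415152113), np.float64(197.51513868712394)) (np.float64(253.96433132598588), np.float64(176.69901684238613))
rod px [255. 189.] c [423.7 335.7] size [31.8 21. ] ang 58.4
rodtop px [143.5 236.5] c [418.9 330.6] size [19.7 19.2] ang 89.7
```

View pics/w5.png

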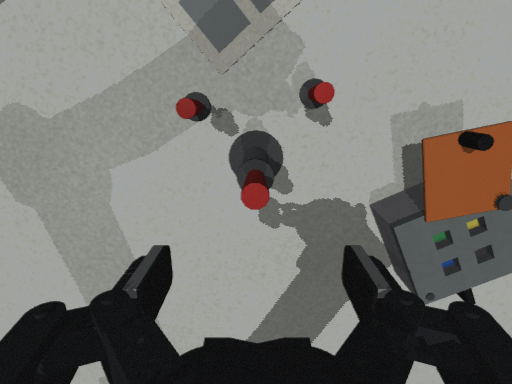

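The target rod's top is at (255,195), with the look-alikes at (187,107) and (323,92). In the block's holes I can see green (443,238), yellow (474,224) and blue (450,266), and the hole at (484,253) is empty. I descend and grip the rod.

apply_moves --moves "3 -1 40 0 1;0 0 40 0 1;0 0 35 0 1;0 0 19 0 1;0 0 0 0 0;0 0 0 0 0;0 0 0 0 0;0 0 0 0 0;0 0 0 0 0" --grip_force 80

```text
time: 18.65
tcp_pos: [0.4213, 0.3322, 0.1233]
eef_rot: [0.873, 0.487, 0.001, -0.001]
force: [-2.3, 0.4, 7.8]
finger_gap: 0.0201
gripper_force: 77.4
```

Run:
```python
from h import *
s=st();print(s['gripper_force'],s['moment'])
```

```text
18.65 [0.4213 0.3322 0.1233] x [0.525 0.851 0.002] y [ 0.851 -0.525 -0.   ] F [-2.3  0.4  7.8] gap 0.0201
77.35488101112423 [-0.02826293  0.26916454 -0.0287534 ]
```

apply_moves --moves "0 0 0 0 0.5;0 0 0 0 0.5;0 0 6 0 0.5;0 0 0 0 0;0 0 0 0 0;0 0 0 0 0"

```text
time: 19.4
tcp_pos: [0.4211, 0.3316, 0.1162]
eef_rot: [0.873, 0.487, -0.0, 0.0]
force: [-0.3, 0.1, -1.2]
finger_gap: 0.0192
gripper_force: 77.9
```

apply_moves --moves "0 0 -10 0 0;0 0 -25 0 0;0 0 -30 0 0;0 0 -30 0 0;0 0 -30 0 0;0 0 0 0 0;0 0 0 0 0"

```text
time: 20.27
tcp_pos: [0.4206, 0.3317, 0.2411]
eef_rot: [0.873, 0.487, -0.0, -0.0]
force: [0.1, 0.2, -1.2]
finger_gap: 0.0192
gripper_force: 78.0
```

Run:
```python
from h import *
s=st();print(s['gripper_force'])
S=snap('wrist','w6'); p=np.array(s['tcp_pos'])
for z in (-.106,-.03): print(proj(S,p+[0,0,z]))
T=snap('side'); t=proj(T,p+[0,0,-.106]); print(t)
x,y=map(int,t)
a=cv2.resize(S['img'][:,:,::-1],(480,360)); b=cv2.resize(T['img'][y-60:y+20,x-50:x+57,::-1],(480,360),interpolation=2)
cv2.imwrite('pics/m1.png',cv2.resize(np.hstack([a,b]),(800,300)))
# hole measure
ch={}
for n,u,v in [('g',443,238),('y',474,224),('b',450,266),('e',484,253)]: pass
```

```text
20.27 [0.4206 0.3317 0.2411] x [ 0.525  0.851 -0.   ] y [ 0.851 -0.525 -0.   ] F [ 0.1  0.2 -1.2] gap 0.0192
77.95310716348467
(np.float64(256.3063111759274), np.float64(192.69334449313))
(np.float64(256.1916425571539), np.float64(230.72202353437802))
(np.float64(152.17120590477214), np.float64(143.78989061034306))
```

View pics/m1.png

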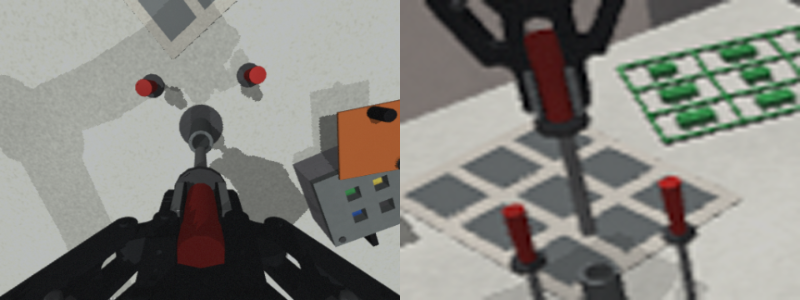

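The rod hangs straight in the grip. Its tip is at about (590,235) in the right half, within about 2 mm of the prediction, and the holder is empty at (201,135) in the left half. Next I measure the holes.

```bash
cat >> h.py <<'E'
def pr(s,C,yaw,q): # block-frame mm -> px
    c,n=np.cos(yaw),np.sin(yaw); return proj(s,[C[0]+(c*q[0]-n*q[1])/1000,C[1]+(n*q[0]+c*q[1])/1000,q[2]/1000])
E
python3 - <<'E'
from h import *
S=snap('wrist'); C=(.5813,.123); yaw=-.115
for q in [(-20,-20,78),(-20,20,78),(20,-20,78),(20,20,78),(-68,-60,78),(-68,60,78)]: print(q,np.round(pr(S,C,yaw,q),1))
i=S['img'][:,:,::-1]; x0,y0,x1,y1=410,190,512,310
c=cv2.resize(i[y0:y1,x0:x1],None,fx=5,fy=5,interpolation=2)
for q in [(a+b,d+e,78) for a in(-20,20) for d in(-20,20) for b in(-10,10) for e in(-10,10)]:
    u,v=pr(S,C,yaw,q); cv2.circle(c,(int((u-x0+.5)*5),int((v-y0+.5)*5)),3,(255,0,255),-1)
cv2.imwrite('pics/h1.png',c); st()
E
```

```text
(-20, -20, 78) [459.4 275.5]
(-20, 20, 78) [451.1 247.6]
(20, -20, 78) [494.1 262.7]
(20, 20, 78) [486.8 234. ]
(-68, -60, 78) [428.1 315.5]
(-68, 60, 78) [399.6 234.8]
20.43 [0.4207 0.3314 0.2405] x [ 0.525  0.851 -0.001] y [ 0.851 -0.525 -0.   ] F [-0.6 -0.1 -1.9] gap 0.0192
```

View pics/h1.png

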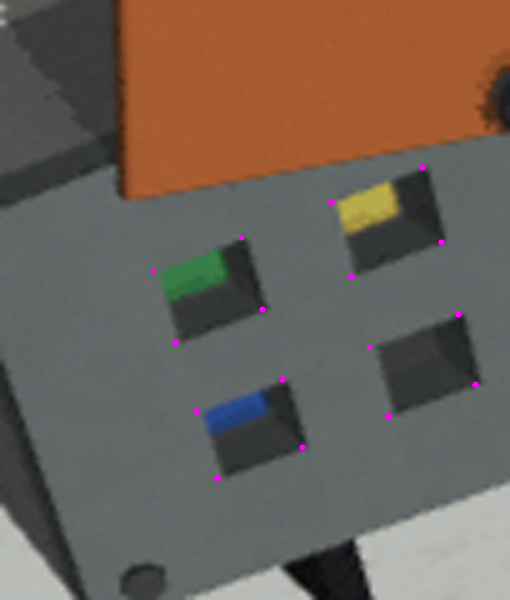

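The predicted hole corners sit within about 1 px of the real ones. Green is in port1, yellow in port3, blue in port0, and port2 is empty. I move over port1.

apply_moves --moves "-17 44 0 0 0;-17 44 0 0 0;-17 44 0 0 0;-17 44 0 0 0;-15.5 44.5 0 0 0;0 0 0 0 0;0 0 0 0 0;0 0 36 0 0;0 0 0 0 0;0 0 0 0 0"

```text
time: 21.68
tcp_pos: [0.5647, 0.1455, 0.2059]
eef_rot: [0.873, 0.488, -0.0, 0.0]
force: [-0.3, 0.2, -0.6]
finger_gap: 0.0192
gripper_force: 78.1
```

Run:
```python
from h import *
s=st(); p=np.array(s['tcp_pos'])
S=snap('wrist'); T=snap('side'); C=(.5823,.1224); yaw=-.115
def cr(S,f,w):
    u,v=map(int,proj(S,p+[0,0,-.106])); x0,y0=u-w,v-w*3//4; c=cv2.resize(S['img'][y0:y0+w*3//2,x0:x0+2*w,::-1],(400,300),interpolation=2); k=200/w
    for q in [(-20+b,20+e,78) for b in(-10,10) for e in(-10,10)]:
        a,b=pr(S,C,yaw,q); cv2.circle(c,(int((a-x0+.5)*k),int((b-y0+.5)*k)),2,(255,0,255),-1)
    a,b=proj(S,p+[0,0,-.106]);cv2.circle(c,(int((a-x0+.5)*k),int((b-y0+.5)*k)),2,(0,255,255),-1)
    return c
cv2.imwrite('pics/m2.png',np.hstack([cr(S,0,60),cr(T,0,30)]))
```

```text
21.68 [0.5647 0.1455 0.2059] x [ 0.524  0.851 -0.   ] y [ 0.851 -0.524 -0.   ] F [-0.3  0.2 -0.6] gap 0.0192
```

View pics/m2.png

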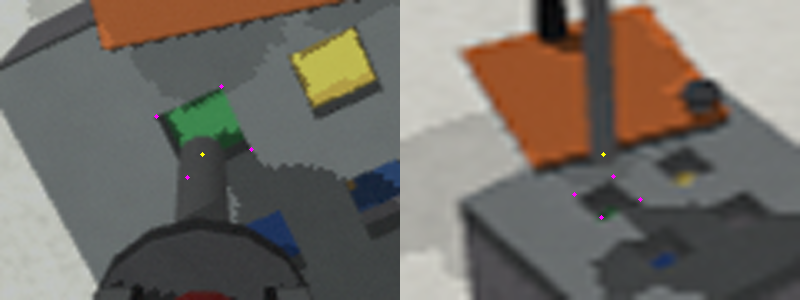

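Over port1 the tip (yellow dot) sits centred over the hole in both views. I push down.

apply_moves --moves "-0.8 0 15 0 0;0 0 12 0 0;0 0 8 0 0;0 0 6 0 0;0 0 6 0 0;0 0 6 0 0;0 0 6 0 0;0 0 6 0 0;0 0 4 0 0;0 0 0 0 0"

```text
time: 23.02
tcp_pos: [0.5642, 0.1441, 0.1358]
eef_rot: [0.873, 0.487, -0.0, -0.0]
force: [-0.4, 0.2, -0.0]
finger_gap: 0.0191
gripper_force: 78.3
```

apply_moves --moves "0 0 -20 0 0;0 0 -20 0 0;0 0 -25 0 0;17.6 36.4 0 0 0;0 0 0 0 0;0 0 0 0 0"

```text
time: 23.78
tcp_pos: [0.604, 0.1398, 0.201]
eef_rot: [0.873, 0.487, -0.0, -0.0]
force: [-0.1, 0.6, -1.3]
finger_gap: 0.0196
gripper_force: 78.3
```

```bash
sed -i 's/^$//' h.py
cat >> h.py <<'E'
def chk(f,qc,C=(.5823,.1224),yaw=-.115):
    s=st(); p=np.array(s['tcp_pos']); out=[]
    for n,w in (('wrist',75),('side',30)):
        S=snap(n); u,v=map(int,proj(S,p+[0,0,-.106])); x0,y0=max(0,u-w),max(0,v-w*3//4); c=cv2.resize(S['img'][y0:y0+w*3//2,x0:x0+2*w,::-1],(400,300),interpolation=2); k=200/w
        pts=[pr(S,C,yaw,(qc[0]+b,qc[1]+e,78)) for b in(-10,10) for e in(-10,10)]+[proj(S,p+[0,0,-.106])]
        for a,b in pts: cv2.circle(c,(int((a-x0+.5)*k),int((b-y0+.5)*k)),2,(255,0,255),-1)
        out.append(c)
    cv2.imwrite(f'pics/{f}.png',np.hstack(out))
E
python3 -c "
from h import *
chk('m3',(20,20))"
```

```text
23.77 [0.604  0.1398 0.201 ] x [ 0.526  0.851 -0.001] y [ 0.851 -0.526 -0.001] F [-0.1  0.6 -1.3] gap 0.0196
```

View pics/m3.png

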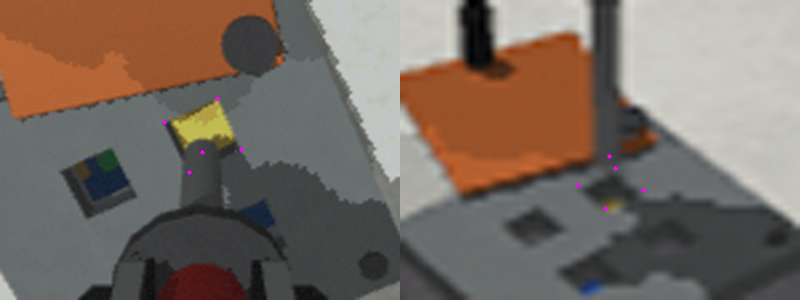

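Port1 now shows the blue tray floor with green fallen in, at (100,180), and the tip is centred over yellow at (203,152). My picture views are used up, so from here I check by numbers.

apply_moves --moves "0 0 15 0 0;0 0 12 0 0;0 0 6 0 0;0 0 6 0 0;0 0 6 0 0;0 0 6 0 0;0 0 6 0 0;0 0 6 0 0;0 0 4 0 0;0 0 0 0 0"

```text
time: 25.12
tcp_pos: [0.6045, 0.1399, 0.1339]
eef_rot: [0.873, 0.487, -0.0, -0.0]
force: [0.9, -0.1, -0.3]
finger_gap: 0.0189
gripper_force: 78.4
```

Run:
```python
from h import *
s=st();d=np.array([.5601,.1048,.2])-s['tcp_pos'];print(R.from_quat(s['eef_rot']).as_matrix().T@d*1000)
```

```text
25.12 [0.6045 0.1399 0.1339] x [ 0.525  0.851 -0.001] y [ 0.851 -0.525 -0.   ] F [ 0.9 -0.1 -0.3] gap 0.0189
[-53.25352472 -19.3691639  -66.09064394]
```

apply_moves --moves "0 0 -22 0 0;0 0 -22 0 0;0 0 -22 0 0;-26.6 -9.7 0 0 0;-26.6 -9.7 0 0 0;0 0 0 0 0;0 0 0 0 0"

```text
time: 26.0
tcp_pos: [0.5609, 0.1054, 0.2006]
eef_rot: [0.873, 0.487, 0.001, -0.0]
force: [-0.0, 0.6, -1.1]
finger_gap: 0.0194
gripper_force: 78.4
```

```bash
cat >> h.py <<'E'
def cols(S,box):
    x0,y0,x1,y1=[int(v) for v in box]; h=cv2.cvtColor(S['img'][max(0,y0):y1,max(0,x0):x1],cv2.COLOR_RGB2HSV)
    return {n:int(cv2.inRange(h,np.array(l),np.array(u)).sum()//255) for n,l,u in [('green',(45,100,40),(85,255,255)),('yellow',(20,100,60),(35,255,255)),('red',(0,150,60),(6,255,255)),('blue',(100,100,40),(130,255,255))]}
def holes(S,C=(.5823,.1224),yaw=-.115):
    for n,q in enumerate([(-20,-20),(-20,20),(20,-20),(20,20)]):
        p=np.array([pr(S,C,yaw,(q[0]+a,q[1]+b,78)) for a in(-10,10) for b in(-10,10)])
        lo,hi=p.min(0),p.max(0); print('port',n,np.round(p.mean(0)),cols(S,(*lo,*hi)))
E
python3 - <<'E'
from h import *
st(); holes(snap('wrist')); print('side'); holes(snap('side'))
E
```

```text
26.0 [0.5609 0.1054 0.2006] x [0.525 0.851 0.001] y [ 0.851 -0.525  0.001] F [-0.   0.6 -1.1] gap 0.0194
port 0 [256. 188.] {'green': 0, 'yellow': 0, 'red': 0, 'blue': 247}
port 1 [237. 148.] {'green': 235, 'yellow': 15, 'red': 0, 'blue': 96}
port 2 [296. 170.] {'green': 0, 'yellow': 26, 'red': 0, 'blue': 281}
port 3 [278. 129.] {'green': 0, 'yellow': 374, 'red': 0, 'blue': 64}
side
port 0 [245. 174.] {'green': 0, 'yellow': 0, 'red': 0, 'blue': 2}
port 1 [237. 167.] {'green': 0, 'yellow': 0, 'red': 0, 'blue': 0}
port 2 [257. 169.] {'green': 0, 'yellow': 0, 'red': 0, 'blue': 0}
port 3 [248. 162.] {'green': 0, 'yellow': 0, 'red': 0, 'blue': 0}
```

apply_moves --moves "0 0 15 0 0;0 0 12 0 0;0 0 6 0 0;0 0 6 0 0;0 0 6 0 0;0 0 6 0 0;0 0 6 0 0;0 0 6 0 0;0 0 4 0 0;0 0 0 0 0"

```text
time: 27.35
tcp_pos: [0.5601, 0.1049, 0.1329]
eef_rot: [0.873, 0.487, -0.0, -0.0]
force: [0.1, 0.2, -0.2]
finger_gap: 0.0187
gripper_force: 78.4
```

apply_moves --moves "0 0 -22 0 0;0 0 -22 0 0;0 0 -30 0 0;0 0 -33 0 0;0 0 0 0 0"

```text
time: 27.98
tcp_pos: [0.5614, 0.1049, 0.2425]
eef_rot: [0.873, 0.487, 0.002, 0.0]
force: [0.6, -0.8, -1.4]
finger_gap: 0.0187
gripper_force: 78.4
```

Run:
```python
from h import *
s=st(); holes(snap('wrist')); T=snap('side');holes(T)
p=np.array(s['tcp_pos'])
# rod collar slip check: red/shaft tip in side view
u,v=proj(T,p+[0,0,-.106]); print('tip pred',u,v)
x=int(round(u)); g=cv2.cvtColor(T['img'],cv2.COLOR_RGB2GRAY); print(g[int(v)-8:int(v)+14,x-5:x+6].tolist())
d=np.array([.4211,.3316,.24])-p;print(R.from_quat(s['eef_rot']).as_matrix().T@d*1000)
```

```text
27.98 [0.5614 0.1049 0.2425] x [0.525 0.851 0.003] y [ 0.851 -0.525  0.003] F [ 0.6 -0.8 -1.4] gap 0.0187
port 0 [255. 177.] {'green': 0, 'yellow': 1, 'red': 0, 'blue': 231}
port 1 [238. 142.] {'green': 205, 'yellow': 3, 'red': 0, 'blue': 56}
port 2 [290. 161.] {'green': 0, 'yellow': 25, 'red': 0, 'blue': 229}
port 3 [274. 125.] {'green': 0, 'yellow': 298, 'red': 0, 'blue': 29}
port 0 [245. 174.] {'green': 0, 'yellow': 0, 'red': 0, 'blue': 0}
port 1 [237. 167.] {'green': 0, 'yellow': 0, 'red': 0, 'blue': 0}
port 2 [257. 169.] {'green': 0, 'yellow': 0, 'red': 0, 'blue': 0}
port 3 [248. 162.] {'green': 0, 'yellow': 0, 'red': 0, 'blue': 0}
tip pred 244.8038612114718 156.49914882873304
[[99, 97, 79, 62, 67, 65, 70, 89, 98, 98, 139], [100, 96, 79, 65, 68, 66, 70, 91, 101, 96, 89], [98, 97, 81, 66, 68, 66, 70, 91, 89, 64, 51], [99, 100, 87, 65, 67, 66, 71, 82, 74, 55, 58], [99, 101, 86, 65, 68, 65, 73, 74, 62, 53, 57], [98, 100, 87, 66, 67, 65, 72, 93, 80, 42, 39], [99, 101, 88, 66, 67, 66, 72, 93, 84, 60, 57], [99, 101, 86, 65, 67, 66, 71, 92, 104, 80, 51], [99, 101, 85, 66, 67, 67, 64, 87, 94, 73, 57], [100, 101, 86, 65, 68, 66, 58, 52, 49, 51, 52], [99, 83, 63, 62, 66, 66, 62, 57, 54, 81, 96], [50, 54, 51, 54, 59, 70, 89, 98, 96, 92, 93], [51, 81, 97, 96, 96, 96, 95, 82, 56, 59, 82], [95, 95, 95, 93, 93, 80, 58, 45, 46, 46, 60], [93, 93, 95, 88, 65, 45, 47, 48, 49, 50, 49], [92, 92, 94, 94, 84, 61, 49, 51, 58, 61, 56], [92, 93, 94, 95, 96, 88, 72, 70, 74, 81, 83], [93, 94, 94, 94, 94, 95, 93, 87, 84, 89, 103], [88, 93, 94, 93, 92, 93, 93, 94, 93, 93, 101], [68, 87, 94, 94, 94, 94, 93, 93, 92, 102, 110], [50, 70, 89, 93, 93, 93, 91, 93, 102, 107, 107], [86, 94, 94, 93, 93, 92, 93, 101, 110, 108, 108]]
[ 119.27076103 -238.46885838    2.26820314]
```

Side view now shows no casting colour in any hole, and the rod tip is where it should be. I return the rod to the holder.

apply_moves --moves "19.9 -39.7 0 0 0;19.9 -39.7 0 0 0;19.9 -39.7 0 0 0;19.9 -39.7 0 0 0;19.9 -39.7 0 0 0;19.9 -39.7 0 0 0;0 0 0 0 0;0 0 0 0 0"

```text
time: 29.08
tcp_pos: [0.4201, 0.3311, 0.2396]
eef_rot: [0.873, 0.487, -0.001, 0.0]
force: [-0.9, -0.7, -0.4]
finger_gap: 0.0195
gripper_force: 78.4
```

Run:
```python
from h import *
s=st();p=np.array(s['tcp_pos']);d=np.array([.4211,.3316,.1175])-p;print(R.from_quat(s['eef_rot']).as_matrix().T@d*1000)
T=snap('side');u,v=proj(T,p+[0,0,-.106]);x=int(round(u));g=cv2.cvtColor(T['img'],cv2.COLOR_RGB2GRAY); print(u,v);print(g[int(v)-6:int(v)+8,x-6:x+7])
h=proj(T,[.4211,.3316,.1]);print(h);x,y=map(int,h);print(g[y-6:y+8,x-9:x+10])
```

```text
29.07 [0.4201 0.3311 0.2396] x [ 0.525  0.851 -0.001] y [ 0.851 -0.525  0.   ] F [-0.9 -0.7 -0.4] gap 0.0195
[  1.13941702   0.57418538 122.11215773]
152.22790990053335 144.39973961729623
[[101 102  83  64  66  62  68 156 192 189 186 164 117]
 [ 99 103  92  69  64  62  52 149 192 165 116  95  98]
 [106 135 145 106  63  63  56 121 147 120  96  99 100]
 [171 190 194 144  61  65  60  64  87 100 101  99 102]
 [185 185 189 142  61  64  63  67  90 103 101 101 101]
 [183 184 187 152  84  63  64  55  84 103 101 102 101]
 [184 184 186 160  99  62  64  56  84 102 102 101 102]
 [171 182 186 176 122  66  64  63  79  96  99 100 101]
 [ 92 120 167 188 163 121 110 122 134 116  90  84  83]
 [ 98  98  95 120 167 190 192 192 177 166 146 104  88]
 [101 101  99  98 100 123 149 159 162 165 167 169 149]
 [101 102  92  85  85  83  91 123 152 161 164 166 167]
 [100  94  86  87  87  87  86  83  92 125 153 163 163]
 [ 86  87  87  88  87  87  87  86  86  84  93 124 152]]
(np.float64(154.85893819732647), np.float64(154.05050304016999))
[[101 101 101  99  98 100 123 149 159 162 165 167 169 149 114  93  88  85
  
[... 358 characters left out ...]
  99  84  69  67  60  74  92 115 144 160 158
  156]
 [ 87  87  87  87  88  95  87  56  42  46  45  46  45  62  89 106 142 151
  123]
 [ 87  87  88  88  93  93  66  39  44  46  47  46  48  56  85 106 120 151
  170]
 [ 87  87  86  87  94 101  78  42  45  47  47  48  50  57  55  37 134 172
  169]
 [ 89  86  86  88  83  91  93  75  64  64  66  61  61  60  48  36 132 172
  171]
 [129 101  88 115 112  68  56  87 100 100  92  75  56  49  47  38  78 147
  173]
 [161 153 137 151 171 125  41  47  48  47  47  49  51  50  48  41  80 149
  174]
 [159 159 161 163 166 125  49  48  51  51  51  52  51  50  48  44  54 138
  170]
 [157 158 160 161 161 134  79  48  50  51  53  51  51  50  49  46  35 132
  171]]
```

apply_moves --moves "1.1 0.6 0 0 0;0 0 20 0 0;0 0 12 0 0;0 0 8 0 0;0 0 8 0 0;0 0 0 0 0"

```text
time: 29.88
tcp_pos: [0.4213, 0.332, 0.1919]
eef_rot: [0.873, 0.487, -0.0, 0.0]
force: [0.4, -0.2, -0.9]
finger_gap: 0.0191
gripper_force: 78.4
```

apply_moves --moves "0 0 16 0 0;0 0 20 0 0;0 0 20 0 0;0 0 10 0 0;0 0 3 0 0;0 0 0 0 0"

```text
time: 30.62
tcp_pos: [0.4215, 0.3322, 0.1234]
eef_rot: [0.873, 0.487, 0.0, 0.0]
force: [-0.8, 0.0, -0.9]
finger_gap: 0.0193
gripper_force: 78.4
```

apply_moves --moves "0 0 3 0 0;0 0 2 0 0;0 0 0 0 0"

```text
time: 31.0
tcp_pos: [0.4213, 0.3323, 0.1183]
eef_rot: [0.873, 0.487, 0.0, -0.0]
force: [0.1, -0.3, -0.9]
finger_gap: 0.0192
gripper_force: 78.4
```

apply_moves --moves "0 0 1.5 0 0;0 0 0 0 0"

```text
time: 31.25
tcp_pos: [0.4213, 0.3323, 0.1167]
eef_rot: [0.873, 0.487, -0.0, 0.0]
force: [-0.7, -0.8, -0.9]
finger_gap: 0.0193
gripper_force: 78.4
```

apply_moves --moves "0 0 1.5 0 0;0 0 0 0 0"

```text
time: 31.5
tcp_pos: [0.4215, 0.3324, 0.116]
eef_rot: [0.873, 0.487, 0.0, -0.0]
force: [-2.8, -0.6, 10.4]
finger_gap: 0.019
gripper_force: 79.0
```

apply_moves --moves "0 0 0 0 0.4;0 0 0 0 0.6;0 0 0 0 1;0 0 0 0 1;0 0 -20 0 1;0 0 -40 0 1;0 0 -40 0 1;0 0 -40 0 1;0 0 0 0 1"

```text
time: 32.62
tcp_pos: [0.4225, 0.3329, 0.2576]
eef_rot: [0.873, 0.487, 0.002, -0.001]
force: [0.5, -0.7, -0.3]
finger_gap: 0.0854
gripper_force: 0.0
```

Run:
```python
from h import *
s=st();print(np.round(s['q'],2))
S=snap('wrist'); print(proj(S,[.4211,.3316,.166]))
rect(S,[0,150,60],[8,255,255],(200,130,310,260),.166,'rod')
rect(snap('top'),[0,150,60],[8,255,255],(130,220,155,250),.166,'rodtop (was px 143.5 236.5)')
# cover & knob
rect(S,[5,150,80],[20,255,255],(380,50,512,260),.084,'cover')
d=np.array([.6233,.2528,.2])-np.array(s['tcp_pos']);print(R.from_quat(s['eef_rot']).as_matrix().T@d*1000)
```

```text
32.62 [0.4225 0.3329 0.2576] x [0.525 0.851 0.004] y [ 0.851 -0.525  0.001] F [ 0.5 -0.7 -0.3] gap 0.0854
[-1.41  0.49  0.94  2.05 -0.53  0.86 -0.72]
(np.float64(255.57674051872178), np.float64(200.69550142934085))
rod px [256. 193.] c [424.7 336.7] size [32.2 21.2] ang 58.3
rodtop (was px 143.5 236.5) px [143.  236.5] c [418.9 332.1] size [22.4 19.2] ang 89.7
cover px [468.  175.8] c [613.3 209.7] size [95.2 91.7] ang 70.2
[ 37.04081577 212.92418964  57.94151071]
```

The rod is back in its holder: the contact was felt and the top-view pixel is unchanged. Next is the cover.

apply_moves --moves "9.2 53.2 0 0 1;9.2 53.2 0 0 1;9.2 53.2 0 0 1;9.2 53.2 0 0 1;0 0 10 -0.15 0.5;0 0 20 -0.15 0.5;0 0 20 -0.15 0.5;0 0 8 -0.15 0.5;0 0 0 0 0.5;0 0 0 0 0.5"

```text
time: 33.98
tcp_pos: [0.6217, 0.2515, 0.1968]
eef_rot: [0.692, 0.722, -0.0, -0.0]
force: [-0.5, 0.8, 0.1]
finger_gap: 0.0428
gripper_force: 0.0
```

Run:
```python
from h import *
s=st()
S=snap('wrist'); print(proj(S,[.6233,.2528,.114]),proj(S,[.6233,.2528,.084]))
u,v=map(int,proj(S,[.6233,.2528,.1]))
rect(S,[0,0,0],[180,255,45],(u-30,v-40,u+30,v+25),.1,'knob')
d=np.array([.6233,.2528,.096])-np.array(s['tcp_pos']);print(R.from_quat(s['eef_rot']).as_matrix().T@d*1000)
```

```text
33.98 [0.6217 0.2515 0.1968] x [-0.043  0.999 -0.   ] y [ 0.999  0.043 -0.001] F [-0.5  0.8  0.1] gap 0.0428
(np.float64(258.54649807044694), np.float64(200.11249929295488)) (np.float64(258.34747363803666), np.float64(188.8180764367193))
knob px [259.  200.5] c [624.  247.4] size [15.1 23.8] ang 2.5
[  1.24125733   1.72265309 100.8107607 ]
```

apply_moves --moves "-1 2 30 0 0.5;0 0 30 0 0.5;0 0 30 0 0.5;0 0 11 0 0.5;0 0 0 0 0;0 0 0 0 0;0 0 0 0 0;0 0 0 0 0" --grip_force 30

```text
time: 35.02
tcp_pos: [0.6243, 0.251, 0.0972]
eef_rot: [0.69, 0.724, 0.001, 0.0]
force: [-0.0, -0.2, 2.0]
finger_gap: 0.0149
gripper_force: 29.8
```

Run:
```python
from h import *
s=st(); r=R.from_quat(s['eef_rot']).as_matrix()
p=np.array([.6324,.162]); k=np.array(s['tcp_pos'])[:2]; a0=np.arctan2(*(k-p)[::-1]); rad=np.linalg.norm(k-p); print(rad,np.degrees(a0))
yaw=np.arctan2(r[1,0],r[0,0]); N=24; end=np.radians(201); cur=k; ra=rad
for i in range(1,N+1):
    a=a0+(end-a0)*i/N; rr=rad+(.0865-rad)*i/N; t=p+rr*np.array([np.cos(a),np.sin(a)]); d=t-cur; cur=t
    X=np.array([np.cos(yaw),np.sin(yaw)]); Y=np.array([np.sin(yaw),-np.cos(yaw)])
    print(f"{1000*d@X:.1f} {1000*d@Y:.1f}",end=' | '); yaw+=.05
```

```text
35.02 [0.6243 0.251  0.0972] x [-0.047  0.999  0.   ] y [0.999 0.047 0.001] F [-0.  -0.2  2. ] gap 0.0149
0.08936254108223626 95.225051641132
-0.7 -6.8 | -0.9 -6.8 | -1.1 -6.8 | -1.2 -6.7 | -1.4 -6.7 | -1.6 -6.6 | -1.8 -6.6 | -1.9 -6.5 | -2.1 -6.5 | -2.3 -6.4 | -2.4 -6.3 | -2.6 -6.2 | -2.8 -6.2 | -2.9 -6.1 | -3.1 -6.0 | -3.3 -5.9 | -3.4 -5.8 | -3.6 -5.7 | -3.7 -5.6 | -3.8 -5.5 | -4.0 -5.4 | -4.1 -5.2 | -4.3 -5.1 | -4.4 -5.0 |
```

apply_moves --moves "-0.7 -6.8 0 -0.05 0;-0.9 -6.8 0 -0.05 0;-1.1 -6.8 0 -0.05 0;-1.2 -6.7 0 -0.05 0;-1.4 -6.7 0 -0.05 0;-1.6 -6.6 0 -0.05 0;-1.8 -6.6 0 -0.05 0;-1.9 -6.5 0 -0.05 0;-2.1 -6.5 0 -0.05 0"

```text
time: 36.15
tcp_pos: [0.5702, 0.2264, 0.0971]
eef_rot: [0.51, 0.86, 0.002, 0.0]
force: [0.5, 5.7, -0.0]
finger_gap: 0.0151
gripper_force: 29.8
```

apply_moves --moves "-2.3 -6.4 0 -0.05 0;-2.4 -6.3 0 -0.05 0;-2.6 -6.2 0 -0.05 0;-2.8 -6.2 0 -0.05 0;-2.9 -6.1 0 -0.05 0;-3.1 -6 0 -0.05 0;-3.3 -5.9 0 -0.05 0;-3.4 -5.8 0 -0.05 0;-3.6 -5.7 0 -0.05 0;-3.7 -5.6 0 -0.05 0"

```text
time: 37.4
tcp_pos: [0.544, 0.1643, 0.097]
eef_rot: [0.281, 0.96, 0.0, -0.001]
force: [-3.9, 2.5, 5.9]
finger_gap: 0.0147
gripper_force: 30.4
```

```bash
python3 -c "
from h import *
s=st();k=np.array(s['tcp_pos'])[:2]-[.6324,.162];print(np.linalg.norm(k),np.degrees(np.arctan2(k[1],k[0]))%360)"
```

```text
37.4 [0.544  0.1643 0.097 ] x [-0.842  0.54   0.002] y [0.54  0.842 0.   ] F [-3.9  2.5  5.9] gap 0.0147
0.08840557752349308 178.51362237091
```

apply_moves --moves "-3.8 -5.5 0 -0.05 0;-4 -5.4 0 -0.05 0;-4.1 -5.2 0 -0.05 0;-4.3 -5.1 0 -0.05 0;0 0 0 0 0"

```text
time: 38.02
tcp_pos: [0.5481, 0.137, 0.0969]
eef_rot: [0.186, 0.983, 0.0, -0.001]
force: [-5.0, 1.9, 8.1]
finger_gap: 0.0149
gripper_force: 30.6
```

```bash
python3 -c "
from h import *
s=st();k=np.array(s['tcp_pos'])[:2]-[.6324,.162];print(np.linalg.norm(k),np.degrees(np.arctan2(k[1],k[0]))%360)
S=snap('side')
rect(S,[5,150,60],[20,255,255],(190,120,300,220),.084,'cover')
rect(snap('top'),[5,150,60],[20,255,255],(190,150,260,220),.084,'covertop')"
```

```text
38.02 [0.5481 0.137  0.0969] x [-0.931  0.365  0.001] y [ 0.365  0.931 -0.   ] F [-5.   1.9  8.1] gap 0.0149
0.08794722642951229 196.5017719288423
cover px [248.9 163.9] c [586.5 128.1] size [91.2 95.8] ang 79.5
covertop px [230.1 179.9] c [596.3  98.4] size [25.6 68.5] ang 79.3
```

apply_moves --moves "-1.8 -2.4 0 -0.03 0;-1.8 -2.4 0 -0.03 0;0 0 0 0 0"

```text
time: 38.5
tcp_pos: [0.5497, 0.1318, 0.0969]
eef_rot: [0.156, 0.988, 0.0, -0.001]
force: [-6.3, 0.6, 6.9]
finger_gap: 0.0145
gripper_force: 30.6
```

apply_moves --moves "-1.2 -1.6 0 0 0;0 0 0 0 0"

```text
time: 38.75
tcp_pos: [0.5503, 0.1305, 0.0969]
eef_rot: [0.156, 0.988, 0.0, -0.001]
force: [-4.6, 2.6, 6.2]
finger_gap: 0.0148
gripper_force: 30.6
```

apply_moves --moves "-1.2 -1.6 0 0 0;0 0 0 0 0"

```text
time: 39.0
tcp_pos: [0.5504, 0.1303, 0.0969]
eef_rot: [0.155, 0.988, 0.001, -0.001]
force: [-7.8, 8.7, 8.5]
finger_gap: 0.0152
gripper_force: 30.7
```

```bash
python3 -c "
from h import *
s=st();k=np.array(s['tcp_pos'])[:2]-[.6324,.162];print(np.linalg.norm(k),np.degrees(np.arctan2(k[1],k[0]))%360)
rect(snap('side'),[5,150,60],[20,255,255],(190,120,300,220),.084,'cover')"
```

```text
39.0 [0.5504 0.1303 0.0969] x [-0.952  0.307  0.003] y [0.307 0.952 0.002] F [-7.8  8.7  8.5] gap 0.0152
0.08789284322371338 201.11646416758288
cover px [252.5 168.7] c [588.5 119.6] size [80.3 95.6] ang 84.1
```

The cover is at its stop: motion stalled at 201° with the force rising. I release it and go to the tray handle.

apply_moves --moves "0 0 0 0 0.5;0 0 0 0 0.5;0 0 0 0 0.5;0 0 -40 0 0.5;0 0 -50 0 1;0 0 -20 0.17 1;0 0 0 0.171 1;0 0 0 0.171 1;0 0 0 0.171 1;0 0 0 0.171 1"

```text
time: 40.3
tcp_pos: [0.552, 0.1273, 0.2063]
eef_rot: [0.554, 0.833, 0.0, 0.0]
force: [-0.4, 0.6, -0.0]
finger_gap: 0.0849
gripper_force: 0.0
```

apply_moves --moves "0 0 0 0.171 1;0 0 0 0.171 1;0 0 0 0.174 1;-40 0 0 0 1;-40 10 0 0 1;0 0 0 0 1;0 0 0 0 1"

```text
time: 41.18
tcp_pos: [0.5529, 0.0472, 0.2062]
eef_rot: [0.746, 0.666, 0.0, -0.0]
force: [-0.0, 0.5, 0.5]
finger_gap: 0.0856
gripper_force: 0.0
```

Run:
```python
from h import *
s=st();print(np.round(s['q'],2))
S=snap('wrist'); a=proj(S,[.572,.0345,.058]); print(a)
u,v=map(int,a)
rect(S,[0,0,0],[180,255,45],(u-40,v-40,u+40,v+35),.058,'handle')
rect(S,[5,150,60],[20,255,255],(0,0,512,220),.084,'cover')
d=np.array([.572,.0355,.0315])-np.array(s['tcp_pos']);print(R.from_quat(s['eef_rot']).as_matrix().T@d*1000)
T=snap('side'); rect(T,[5,150,60],[20,255,255],(190,120,300,220),.084,'cover'); rect(T,[100,100,20],[130,255,255],(200,150,330,260),.01,'tray');
```

```text
41.17 [0.5529 0.0472 0.2062] x [0.113 0.994 0.   ] y [ 0.994 -0.113 -0.   ] F [-0.   0.5  0.5] gap 0.0856
[-0.6   0.5   0.6   2.05 -0.43  0.72  0.16]
(np.float64(276.68165232956517), np.float64(189.6737042726476))
handle px [284.  192.5] c [579.   30.2] size [41.6 12.1] ang 84.8
cover px [294.5  83.5] c [592.9 129.4] size [90.4 95. ] ang 83.5
[ -9.52617363  20.3241502  174.72935197]
cover px [248.1 164.7] c [589.  124.9] size [90.7 95.4] ang 83.6
tray px [261.  195.4] c [584.5  67.1] size [112.4  93.5] ang 38.1
```

The cover reads yaw −6.5°, equal to the block's, so it is shut. The tray has shifted slightly, with its handle now near (579,27) mm. I grip it there.

apply_moves --moves "-8 14 0 0 1;-9 14 15 0 1;0 0 40 0 1;0 0 0 0 1"

```text
time: 41.78
tcp_pos: [0.578, 0.0267, 0.1493]
eef_rot: [0.746, 0.666, -0.002, -0.001]
force: [-0.4, -0.8, -0.0]
finger_gap: 0.0854
gripper_force: 0.0
```

Run:
```python
from h import *
s=st()
S=snap('wrist'); a=proj(S,[.579,.027,.058]); print(a)
u,v=map(int,a)
r,c=rect(S,[0,0,0],[180,255,45],(u-50,v-50,u+50,v+30),.058,'handle'); print(cv2.boundingRect(c))
print('tip px of TCP',proj(S,np.array(s['tcp_pos'])*[1,1,0]+[0,0,.058]))
p=np.array([ray(S,*q[0],.058)*1000 for q in c])[:,:2]; r=R.from_quat(s['eef_rot']).as_matrix(); L=(p-np.array(s['tcp_pos'])[:2]*1000)@r[:2,:2]; print('tool x range',L[:,0].min(),L[:,0].max(),'y',L[:,1].min(),L[:,1].max())
```

```text
41.77 [0.578  0.0267 0.1493] x [ 0.113  0.994 -0.001] y [ 0.994 -0.113 -0.004] F [-0.4 -0.8 -0. ] gap 0.0854
(np.float64(257.95683041946256), np.float64(197.5494533887479))
handle px [260. 194.] c [580.8  29.3] size [40.8  9.5] ang 83.4
(254, 170, 13, 49)
tip px of TCP (np.float64(256.76791892745524), np.float64(197.99070555671676))
tool x range -17.525964828025245 23.275774557561835 y -2.243321197975901 7.333725529787276
```

apply_moves --moves "-2 2.5 30 0 1;0 0 40 0 1;0 0 35 0 1;0 0 13 0 1;0 0 0 0 0;0 0 0 0 0;0 0 0 0 0;0 0 0 0 0;0 0 0 0 0;0 0 0 0 0" --grip_force 60

```text
time: 43.08
tcp_pos: [0.5798, 0.0249, 0.0341]
eef_rot: [0.745, 0.667, -0.0, -0.001]
force: [-5.3, 1.1, 10.8]
finger_gap: 0.0096
gripper_force: 58.9
```

apply_moves --moves "-5 0 0 0 0;-12 0 0 0 0;-15 0 0 0 0;-15 0 0 0 0;-15 0 0 0 0;0 0 0 0 0"

```text
time: 43.82
tcp_pos: [0.5735, -0.0367, 0.0341]
eef_rot: [0.746, 0.666, 0.0, -0.001]
force: [-3.7, 1.2, 10.2]
finger_gap: 0.0089
gripper_force: 60.3
```

apply_moves --moves "-15 0 0 0 0;-15 0 0 0 0;-15 0 0 0 0;-15 0 0 0 0;-15 0 0 0 0;-15 0 0 0 0;0 0 0 0 0;0 0 0 0 0"

```text
time: 44.82
tcp_pos: [0.5643, -0.1275, 0.0341]
eef_rot: [0.746, 0.665, 0.0, 0.001]
force: [-1.2, -2.5, 7.8]
finger_gap: 0.0093
gripper_force: 60.8
```

Run:
```python
from h import *
s=st();print(s['gripper_force'])
p=np.array(s['tcp_pos'])[:2]*1000; q=p-[582.3,122.4]; print('handle block y',q@[-.1148*-1,.9934], 'tray origin y',q@[.1148,.9934]+85,'x',q@[.9934,-.1148])
for n,b in (('wrist',(120,0,400,225)),('side',(200,150,360,300)),('top',(240,160,330,240))):
    S=snap(n); print(n,cols(S,b)); rect(S,[100,100,20],[130,255,255],b,.028,'tray')
    for m,l,h in (('g',[45,100,30],[85,255,255]),('y',[20,100,50],[35,255,255])):
        try: rect(S,l,h,b,.018,m)
        except ValueError: print(m,'none')
```

```text
44.83 [ 0.5643 -0.1275  0.0341] x [ 0.114  0.993 -0.001] y [ 0.993 -0.114  0.002] F [-1.2 -2.5  7.8] gap 0.0093
60.79416632652283
handle block y -250.3456953092391 tray origin y -165.3456953092391 x 10.822077392268408
wrist {'green': 2197, 'yellow': 2131, 'red': 0, 'blue': 40591}
tray px [255.5 112. ] c [571.9 -62.4] size [101.2  99.5] ang 83.6
g px [223.   20.5] c [561.9 -15.9] size [16.4 27.4] ang 83.5
y px [308.5  19.5] c [600.4 -19.9] size [15.6 27.7] ang 83.7
side {'green': 111, 'yellow': 113, 'red': 0, 'blue': 1005}
tray px [292.2 221. ] c [560.8 -72. ] size [173.  111.8] ang 83.1
g px [275.  212.5] c [555.5 -13.2] size [37.5 33. ] ang 84.3
y px [285.7 205.8] c [595.6 -16.7] size [37.  35.4] ang 85.2
top {'green': 0, 'yellow': 0, 'red': 0, 'blue': 0}Traceback (most recent call last):
  File "<stdin>", line 5, in <module>
  File "h.py", line 21, in rect
    c=max(cv2.findContours(k,0,2)[0],key=cv2.contourArea); w=np.array([ray(S,*q[0],z)[:2]*1000 for q in c],np.float32)
ValueError: max() iterable argument is empty
```

Run:
```python
from h import *
S=snap('wrist')
for n,p in (('blue?',(.5574,-.0556,.022)),('empty?',(.597,-.060,.004)),('grn',(.562,-.030,.022))):
    u,v=map(int,proj(S,p)); print(n,u,v,np.median(S['img'][v-6:v+7,u-6:u+7].reshape(-1,3),0))
h=cv2.cvtColor(S['img'],cv2.COLOR_RGB2HSV); m=(h[:,:,0]>100)&(h[:,:,0]<130)&(h[:,:,2]>150); m=m.astype(np.uint8)*255
for c in cv2.findContours(m,0,2)[0]:
    if cv2.contourArea(c)>150: print(cv2.contourArea(c),cv2.boundingRect(c))
```

```text
blue? 224 112 [ 51.  88. 160.]
empty? 302 110 [ 49.  80. 128.]
grn 226 53 [ 50.  82. 131.]
2217.5 (197, 82, 55, 57)
235.0 (169, 12, 15, 31)
```

All three castings are in the tray: the bright blue square is at (224,110), with green at (223,20) and yellow at (308,20). I release and back off.

apply_moves --moves "0 0 0 0 1;0 0 0 0 1;0 0 0 0 1;0 0 0 0 1;0 0 -30 0 1;0 0 -50 0 1;0 0 -50 0 1;0 0 -50 0 1;0 0 0 0 1;0 0 0 0 1"

```text
time: 46.28
tcp_pos: [0.5636, -0.1259, 0.213]
eef_rot: [0.746, 0.666, 0.0, -0.0]
force: [0.1, -0.1, -0.5]
finger_gap: 0.0857
gripper_force: 0.0
```

Run:
```python
from h import *
s=st(); S=snap('wrist'); rect(S,[100,100,20],[130,255,255],(100,0,420,230),.028,'tray')
T=snap('side'); o=cv2.imread('pics/side0.png')[:,:,::-1]; t=T['img']
for n,(x0,y0,x1,y1) in dict(amber=(214,204,240,232),green=(358,202,384,232),sander=(294,318,324,366),rod=(140,130,178,192)).items():
    print(n,np.abs(t[y0:y1,x0:x1].astype(int)-o[y0:y1,x0:x1]).mean())
rect(T,[5,150,60],[20,255,255],(190,120,300,220),.084,'cover')
for m,l,h in (('g',[45,100,30],[85,255,255]),('y',[20,100,50],[35,255,255])): rect(T,l,h,(230,180,330,260),.018,m)
```

```text
46.27 [ 0.5636 -0.1259  0.213 ] x [0.112 0.994 0.   ] y [ 0.994 -0.112 -0.   ] F [ 0.1 -0.1 -0.5] gap 0.0857
tray px [257.5 105.5] c [572.1 -62.3] size [154.  99.] ang 83.6
amber 9.844780219780219
green 7.683333333333334
sander 32.02199074074074
rod 7.0357951329937745
cover px [248.1 164.7] c [589.  124.9] size [90.7 95.4] ang 83.6
g px [275.  212.5] c [555.5 -13.2] size [37.5 33. ] ang 84.3
y px [285.7 205.8] c [595.6 -16.7] size [37.  35.4] ang 85.2
```

Run:
```python
from h import *
o=cv2.imread('pics/side0.png')[:,:,::-1]; t=snap('side')['img']
for i in (o,t):
    e=cv2.Canny(cv2.cvtColor(np.ascontiguousarray(i),cv2.COLOR_RGB2GRAY),60,150)[318:368,290:328]; ys,xs=np.nonzero(e); print(len(xs),xs.min()+290,xs.max()+290,ys.min()+318,ys.max()+318, [int(i[y,x].mean()) for y,x in ((345,308),(335,311),(355,303),(325,296),(362,323))])
```

```text
139 296 319 323 367 [100, 100, 100, 185, 182]
176 290 327 324 367 [105, 64, 104, 115, 191]
```

The sanding block hasn't moved; the difference comes from the arm's shadow crossing it. I hand in.

```bash
python3 -c "
from cell import job
print(job.job_done())"
```

```text
the job is handed in; nothing more can be done
None
```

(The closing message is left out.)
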